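# Unlock the towel dispenser with its key

## Robot

A 7-joint arm with a two-finger parallel gripper is mounted at the origin on a cart in front of the work surface, level with it; the furniture and walls round the work are solid. World frame = base frame: x ahead of the robot, y to its left, z up, the work surface at z = 0. Lengths are in m, angles in rad, forces in N, time in s.
With the tool pointing down it reaches from about 0.4 to 0.875 m from the base axis. Payload 6.5 kg.
Tool frame: the origin (TCP) lies at the very end of the fingers, on their centre line; the grasp point (between the pads) lies 19 mm behind it (env.pinch_z is the distance from the TCP to the grasp point, in m); z points along the fingers, y is the line along which they close (so a half turn about z gives the same grasp; the last joint's range is limited). The gripper opens to 85 mm and grips with 20 to 120 N. Pads are 22 mm wide; open, the fingers measure 114 mm over their backs; the gripper's body (76 mm by 85 mm) begins 54 mm behind the grasp point. The pads swing forward as they close: fully open they stand 13 mm farther back than shut.
Start: joints at [-1.402, 0.536, -0.004, 1.538, 0.003, 1.067, -0.071], TCP at [0.151, 0.632, 0.231] pointing down, gripper open.
Joint ranges: [-2.7, 2.7], [-0.37, 2.16], [-1.27, 1.26], [0.24, 2.4], [-1.31, 4.45], [0.19, 1.91], [-2.76, 2.76]. Speed limits (rad/s): [2.39, 2.39, 3.14, 3.14, 3.14, 3.14, 3.14].

## Interface

Orientations are given as a unit quaternion [x, y, z, w].
In Python, from rig import env gives the robot as it stands.
- The arm moves only by the tool drive_tool, never from a script. Its argument "deltas" is a list that holds one entry, the list of rows, each a list of 5 numbers: the shift along the tool's x, y, z in units of 0.5 m (1.0 is 0.5 m), then the turn about the tool's z in units of 45 degrees (1.0 is 45 degrees), then the opening, from 0 (shut) to 1 (fully open). In form: [[[dx, dy, dz, roll, grip], ...]]. A call has 1 to 12 rows; each row is the pose to reach, as a shift and turn from the pose commanded when the call began, along the tool's axes at that moment; what a row does not reach only later rows make up. A row lasts 1/8 s, in which the tool goes at most 62.5 mm and 10.7 degrees, less where a joint would pass 70% of its speed; a pose out of reach is approached as far as the arm can. A call with a number of a shift or a turn outside -1 to 1 is refused whole. A call with a gripper value outside its range is refused whole. The fingers move at their own pace and stop on an object; "force" is the grip in N (left out, the last holds). Time passes only in rows, so rows that repeat a pose let the fingers close. It gives the time, the measured TCP pose, the force, the opening and the grip force at its end, in the units of the state.
- env.observe(): the state, without advancing time (a new reading comes with each control period).
- env.snapshot(name): name is "scene" or "side" or "wrist"; returns the picture (420x560x3 uint8, red, green, blue); there is no depth.
- env.camera_params(name): a dict with "intrinsics" (3x3 intrinsics, pixels), "xyz" and "orientation" of the camera in the world. Camera axes: x right, y down, z forward; pixel columns grow to the right and rows downward; lengths in m; the calibration is good to about 2 mm. A picture is of the moment at which its call begins: read the wrist's pose just before it. camera_params takes no time and is no camera call; for the wrist camera it gives the pose at the moment of the call.
- env.close_job(): hands the job in; it is judged then, once.
The state is a dict: "time_s": time; "joint_positions": joint angles; "qvel": joint speeds; "effort": joint torques, N m; "tcp_pos": TCP position; "tcp_rot": TCP orientation; "ft_force": force on the tool from outside, world axes, zero at the start; "wrist_torque": the same for the moment, N m; "grip_width": opening from 0.0 (shut) to 1.0 (fully open); "finger_force": force on a finger pad.
Only numpy, scipy, OpenCV 4.12 (cv2) and the standard library are available. Lean on these libraries where they do the work, as an engineer would, in place of code of your own. Each camera call takes 0.05 s, during which the arm holds its last target. There are 200 camera calls.

## Task

The steel towel dispenser on the worktop has run empty and has to be opened for refilling. Take its key out of the wooden stand, lower it gently into the lock on the dispenser and turn it back and forth under light pressure to feel for the hidden slot until the key drops fully home, then turn it anticlockwise until the lid springs ajar. Do not force the key or the lid, leave the key standing fully home in the lock, and do not disturb the other things on the worktop.

Things in the scene. Friction and masses are not known exactly. Their poses are not given: they have to be found in the camera images.
- key: The loose steel utility key, 70 to 140 g, upright in the wooden stand: a barrel 22.6 mm in diameter and 26 mm long, above it a flange 37 mm in diameter and 4 mm thick, a 12 mm neck and a flat black bow; below the barrel a blade. Origin: centre of the flange's underside; z up; x along the breadth of bow and blade. Half a turn about z makes no difference.
- key_bow (a point): Centre of the key's bow, 43 mm above the key's origin: a flat plate 36 mm broad (key's x), 10 mm thick (key's y, the way to grip it), 30 mm tall. Axes as the key's.
- key_blade (a point): Lower end of the key's double-bit blade, on the axis, 34 mm below the key's origin. The blade is 22 mm broad (key's x), 5 mm thick (y), 8 mm tall. Axes as the key's.
- stand: The fixed round wooden stand, 68 mm in diameter at its foot and 42 mm high, that holds the key: the flange rests on its top, the barrel hangs with play in a bore 26 mm in diameter and 36 mm deep. Origin: centre of its underside; z up.
- dispenser: The fixed steel counter-top towel dispenser with a brushed top: 160 mm deep (its x axis, from the front with the towel slit to the back), 220 mm wide (y), 100 mm high. Origin: centre of its underside; z up. A fixed deck 62 mm deep along its front carries the lock; behind it lies the lid.
- lock_mouth (a point): Centre of the lock's mouth, on top of its round dark collar (48 mm across, 4 mm above the deck, 104 mm above the worktop); axes as the dispenser's. The bore is vertical, 25 mm in diameter, countersunk at 45 degrees to 32 mm; a thin slit rubber dust seal 4 mm down hides the inside but does not resist the key. The key is fully home when its flange lies on the collar: key origin at this point.
- lock_insert (a point): Centre of the upper face of the sprung lock insert, 26 mm below the mouth, with a slot across it 6.7 mm wide and 10 mm deep for the blade. Pressed off the slot, it yields at most 4 mm (1.5 N at first, 7.5 N at the end), then stops hard; friction keeps it from turning along. When the blade meets the slot the insert springs up over it and the push felt falls to nothing. Axes as the dispenser's.
- lock_mark (a point): One of two small white marks on the collar, 20 mm behind the lock's centre; both lie on the dispenser's x axis. At the start the hidden slot lies 17 to 78 degrees clockwise (from above) of the line through them. Turned anticlockwise by the seated key (about 0.09 Nm), it frees the lid once the blade lies on that line, give or take 5 degrees; a hard stop follows about 25 degrees past it. Clockwise never opens it.
- lid (a joint): Angle of the dispenser's sprung lid (98 mm deep, 218 mm wide, hinged along the back edge), rad: 0 shut; once the lock lets it go, it rises by itself within about a second to 0.22, where it stays.
- lid_front (a point): Middle of the lid's front edge, on its 60 mm wide finger lip, 30 mm behind the lock's centre; it rises about 20 mm when the lid springs ajar.
- timer: Bystander: wind-up kitchen timer, 63 mm in diameter, 48 mm high; origin under its centre.
- pepper_jar: Bystander: spice jar with a dark cap, 41 mm in diameter, 105 mm high; origin under its centre.
- salt_shaker: Bystander: shaker, 44 mm in diameter, 90 mm high; origin under its centre.
- lemon: Bystander: lemon, 78 x 55 x 56 mm; origin at its underside as it lies at the start.
- fork: Bystander: flat fork, 193 x 26 x 15 mm; origin under its centre.
- tin: Bystander: food tin, 57 mm in diameter, 72 mm high; origin under its centre.
- jar: Bystander: squat glass jar with a green lid, 64 mm in diameter, 84 mm high; origin under its centre.
Mind the look-alikes: they are no part of the job. Leave any purple look-alike of the key alone. Leave any black look-alike of the stand alone.

How it is judged:
On the way, in this order (a step that is already met when the one before it is completed fails the run):
1. the key is drawn out of its stand (horizontal distance between key and stand above 0.06 m and value of joint lid below 0.03 rad), for 0.1 s.
2. the key has found the slot: fully home in the lock while the lid is still shut (z of key in the frame of lock_mouth below 0.002 m and horizontal distance between key and lock_mouth below 0.003 m and angle between key's own z axis and vertical below 0.12 rad and value of joint lid below 0.03 rad), for 0.1 s.
3. the lid springs ajar with the key home in the lock (value of joint lid above 0.15 rad and z of key in the frame of lock_mouth below 0.003 m and horizontal distance between key and lock_mouth below 0.003 m), for 0.1 s.
At the end, for the whole second after the job is handed in: The lid stands ajar (over 0.15 rad), and the released key stands at rest and upright (within 0.12 rad) in the lock, fully home: its flange within 3 mm of the collar and within 3 mm of the lock's centre (all of step 3 and angle between key's own z axis and vertical below 0.12 rad and linear speed of key below 0.02 m/s); the robot touches nothing.
It fails at once if the key is forced: more than 25 N between key and dispenser (contact force between key and dispenser above 25 N).
It fails at once if the dispenser is struck or pried by the gripper or arm (over 25 N) (contact force between any of the fingers, the arm and dispenser above 25 N).
It fails at once if the lid is opened without the key in the lock (value of joint lid above 0.06 rad and distance between key and lock_mouth above 0.02 m).
It fails at once if a bystander is moved by more than 25 mm (distance of any of tin, timer, pepper_jar, salt_shaker, jar, lemon, fork from where it was at the start of the episode above 0.025 m).
It also fails if it takes over 72 s, if anything falls off the work surface, if the arm or the gripper's body presses on something with over 40 N, if the wrist force passes 120 N, or if a joint passes its speed limit or range.

## Working session

There is one attempt and no reset: what is moved stays moved. The work goes in short steps, Python scripts to look and compute and a tool call to move; the robot and the scene stay as the last step left them, time stands still between calls to the robot, and variables do not carry over. Pictures are saved under pics/ and viewed, at most 10 in all, crops included, and the job is handed in when it is done.

Besides the shell and the picture viewer there is one more tool, called after ">>>" by a JSON object that holds its "name" and its "arguments", one argument or row to a line. drive_tool: Moves the arm, as the interface text tells. Shifts and turns lie within -1 to 1; 1 stands for 0.5 m of shift or 45 degrees of turn. Its arguments: {"type":"object","properties":{"deltas":{"type":"array","items":{"type":"array","items":{"type":"array","items":{"type":"number","minimum":-1,"maximum":1}}}},"force":{"type":"number"}},"required":["deltas"]}

```bash
mkdir -p pics; ls; python3 - <<'E'
from rig import env
import cv2,numpy as np
a=env.snapshot("scene");b=env.snapshot("side")
cv2.imwrite("pics/a.png",a[:,:,::-1]);cv2.imwrite("pics/b.png",b[:,:,::-1])
for n in("scene","side","wrist"):print(n,env.camera_params(n))
print(env.observe(),env.pinch_z)
E
```

```text
pics
scene {'intrinsics': array([[534.2398562 ,   0.        , 285.30623853],
       [  0.        , 534.2398562 , 207.22094679],
       [  0.        ,   0.        ,   1.        ]]), 'xyz': array([-0.75386068,  0.83337344,  1.16442449]), 'orientation': array([-0.38499467,  0.79627268, -0.4148857 ,  0.2135387 ])}
side {'intrinsics': array([[483.42445563,   0.        , 271.19359705],
       [  0.        , 483.42445563, 212.95095571],
       [  0.        ,   0.        ,   1.        ]]), 'xyz': array([-0.14986174, -1.14601361,  1.08811876]), 'orientation': array([ 0.87081182, -0.23525994,  0.12533411, -0.41307492])}
wrist {'intrinsics': array([[363.43026232,   0.        , 271.67627633],
       [  0.        , 363.43026232, 208.20379458],
       [  0.        ,   0.        ,   1.        ]]), 'xyz': array([0.07146646, 0.6514787 , 0.37279795]), 'orientation': array([0.77444422, 0.61180248, 0.09890559, 0.12708883])}
{'time_s': 0.1, 'joint_positions': array([-1.40220002,  0.53708664, -0.00446843,  1.53880441,  0.00259385,
        1.06731214, -0.07119413]), 'qvel': array([ 2.21889182e-04, -1.76334271e-03, -3.80341668e-04, -2.57083160e-05,
       -2.71364210e-04,  2.23817708e-04, -9.64221329e-04]), 'effort': array([ 1.67810023e-03, -5.84564495e+01,  1.05130043e+00, -2.59779400e+01,
        1.25985715e-02,  4.61314936e-03, -2.34292236e-05]), 'tcp_pos': array([0.15107719, 0.63159117, 0.23049113]), 'tcp_rot': array([ 1.17078823e-01,  9.93122301e-01, -8.01122909e-04, -4.51292353e-05]), 'ft_force': array([-0.2054188 , -0.47510025,  0.23396788]), 'wrist_torque': array([-0.02001634, -0.01784336, -0.03676427]), 'finger_force': 0.0, 'grip_width': 1.0003627521447744} 0.0187
```

View pics/a.png

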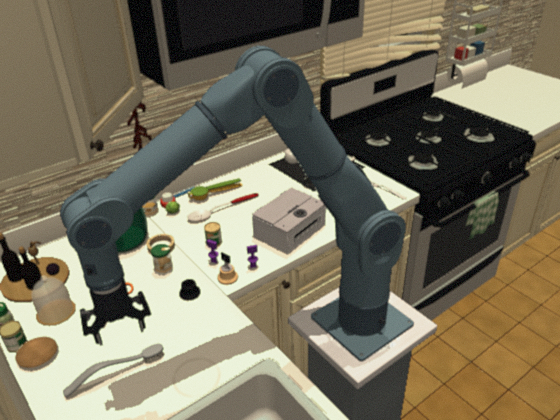

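View pics/b.png

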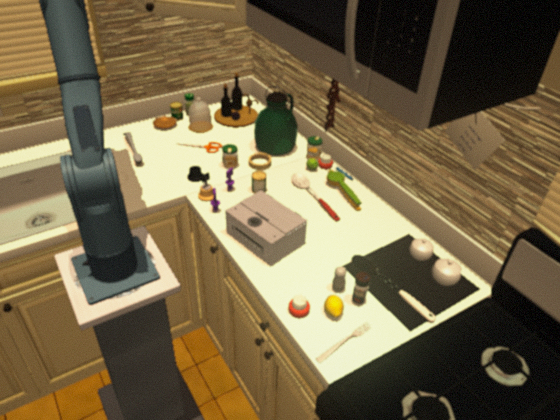

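The scene shows the dispenser at (288,218). Candidates for the key are a black bow on the wooden stand at (227,268), a purple look-alike at (213,250) and another at (252,255). Candidates for the stand are the wooden one at (228,274) and the black look-alike at (190,290). In the side view the wooden stand is at (207,193), the purple ones at (230,180) and (214,203), the black one at (198,174), and the dispenser at (265,226). I choose the black-bowed key in the wooden stand and check it in a close crop.

```bash
cat > h.py <<'E'
from rig import env
import cv2,numpy as np
from scipy.spatial.transform import Rotation as R
def ray(cam,uv):
    K=cam["intrinsics"];d=np.linalg.solve(K,[uv[0],uv[1],1.]);d=R.from_quat(cam["orientation"]).apply(d);return np.array(cam["xyz"]),d/np.linalg.norm(d)
def plane(cam,uv,z):
    o,d=ray(cam,uv);return o+d*(z-o[2])/d[2]
def tri(c1,u1,c2,u2):
    A=np.zeros((3,3));b=np.zeros(3);L=[]
    for c,u in((c1,u1),(c2,u2)):
        o,d=ray(c,u);P=np.eye(3)-np.outer(d,d);A+=P;b+=P@o;L.append((P,o))
    x=np.linalg.solve(A,b);return x,[np.linalg.norm(P@(x-o)) for P,o in L]
def proj(cam,p):
    q=R.from_quat(cam["orientation"]).inv().apply(np.array(p)-cam["xyz"]);q=cam["intrinsics"]@q;return q[:2]/q[2]
E
python3 - <<'E'
from h import *
a=cv2.imread("pics/a.png");b=cv2.imread("pics/b.png")
A=cv2.resize(a[180:300,180:340],None,fx=5,fy=5,interpolation=cv2.INTER_CUBIC)[:, :]
B=cv2.resize(b[160:270,180:320],None,fx=5,fy=5,interpolation=cv2.INTER_CUBIC)
cv2.imwrite("pics/ac.png",A);cv2.imwrite("pics/bc.png",B)
c=env.camera_params("scene");s=env.camera_params("side")
print("stand foot", plane(c,(228,279),0),plane(s,(206,197),0)); print("disp top",plane(c,(300,212),.104),plane(s,(242,225),.104))
E
```

```text
stand foot [0.3992294  0.20505513 0.        ] [0.40251401 0.19915326 0.        ]
disp top [ 0.42936236 -0.12023618  0.104     ] [ 0.386415   -0.11692397  0.104     ]
```

View pics/ac.png

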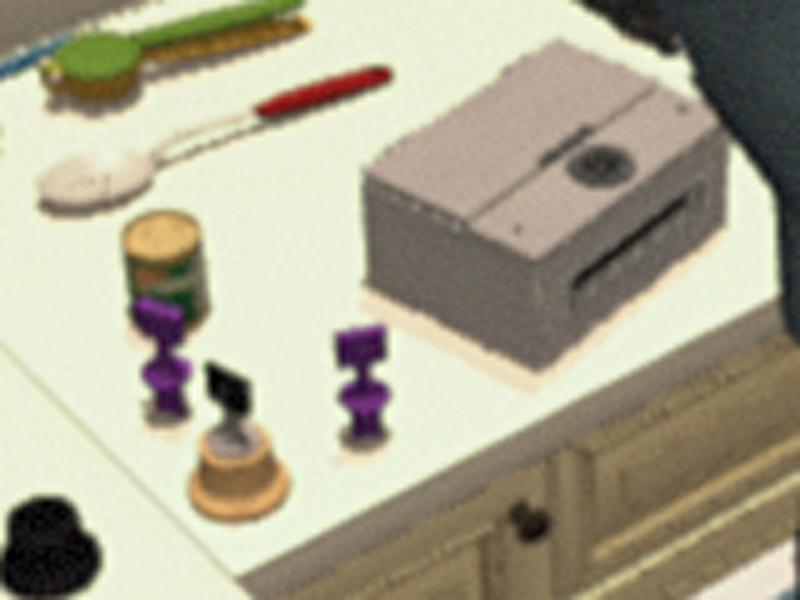

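View pics/bc.png

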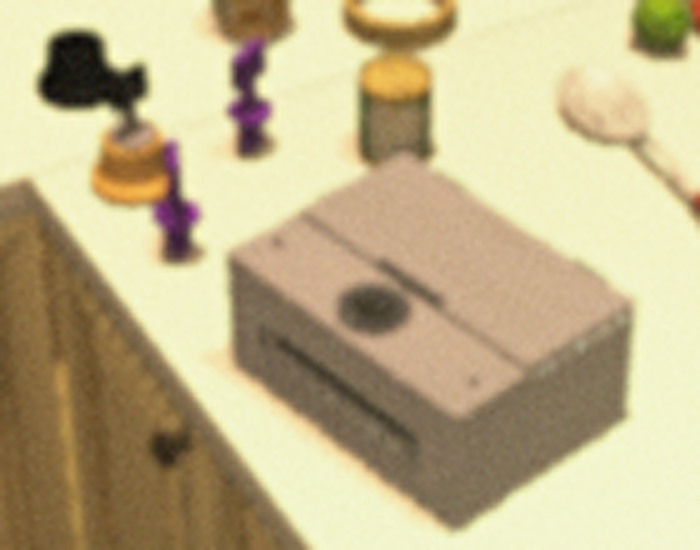

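The crops confirm it: black bow and steel flange in the wooden stand, bow at scene (226,258) and side (205,178). The lock collar is at scene (300,213) and side (254.6,221.4).

```bash
python3 - <<'E'
from h import *
c=env.camera_params("scene");s=env.camera_params("side");w=env.camera_params("wrist")
print("bow",tri(c,(225.8,257.8),s,(205.2,178)),"exp z .085")
print("lock",tri(c,(300,213.2),s,(254.6,221.4)),"exp z .104", plane(c,(300,213.2),.104),plane(s,(254.6,221.4),.104))
# front deck edge direction: corners of top
f=lambda x,y:(180+x/5,180+y/5); g=lambda x,y:(180+x/5,160+y/5)
print("front corners scene",plane(c,f(538,262),.1),plane(c,f(730,128),.1))
print("front corners side",plane(s,g(231,262),.1),plane(s,g(460,420),.1))
print("purple",[plane(c,f(*p),0.005) for p in((172,420),(362,445))], "tin",plane(c,f(168,325),0), "blackstand",plane(c,f(48,580),0))
o=env.observe();M=R.from_quat(o["tcp_rot"]).as_matrix();print(M.round(3))
d=ray(w,(280,210));print("wrist cam rel TCP in tool",M.T@(w["xyz"]-o["tcp_pos"]),"axis tool",M.T@d[1])
E
```

```text
bow (array([0.40571198, 0.20135546, 0.08311671]), [np.float64(0.000298083686699166), np.float64(0.00029808368669901827)]) exp z .085
lock (array([ 0.42956775, -0.11906756,  0.10088998]), [np.float64(0.0016359569406364097), np.float64(0.001635956940636252)]) exp z .104 [ 0.42373616 -0.11566877  0.104     ] [ 0.42956579 -0.12088557  0.104     ]
front corners scene [ 0.36846998 -0.01806876  0.1       ] [ 0.40612135 -0.21968598  0.1       ]
front corners side [ 0.37377476 -0.03186112  0.1       ] [ 0.4255677  -0.23504745  0.1       ]
purple [array([0.48583647, 0.20283727, 0.005     ]), array([0.38469306, 0.11860476, 0.005     ])] tin [0.58099688 0.14834745 0.        ] blackstand [0.40858719 0.34120103 0.        ]
[[-0.973  0.233 -0.   ]
 [ 0.233  0.973 -0.002]
 [-0.    -0.002 -1.   ]]
wrist cam rel TCP in tool [ 0.08203906  0.00060109 -0.142316  ] axis tool [-0.32235814  0.02246146  0.94635126]
```

>>> {"name": "drive_tool", "arguments": {
  "deltas": [
    [[-0.09, -0.09, 0, 0, 1], [-0.18, -0.19, 0, 0, 1], [-0.27, -0.28, 0, 0, 1], [-0.36, -0.37, 0, 0, 1], [-0.45, -0.46, 0, 0, 1], [-0.54, -0.56, 0, 0, 1], [-0.62, -0.64, 0, 0, 1], [-0.67, -0.69, 0, 0, 0.6], [-0.696, -0.718, 0, 0, 0.6], [-0.696, -0.718, 0, 0, 0.6], [-0.696, -0.718, 0, 0, 0.6]]
  ]
}}

```text
time_s: 1.48
tcp_pos: [0.4055, 0.2031, 0.2312]
tcp_rot: [0.116, 0.993, 0.0, -0.0]
ft_force: [-0.4, 1.2, 0.0]
grip_width: 0.6
finger_force: 0.0
```

```bash
python3 - <<'E'
from h import *
import pickle
o=env.observe();w=env.camera_params("wrist");i=env.snapshot("wrist")
pickle.dump((o,w),open("w1.pkl","wb"));cv2.imwrite("pics/w1.png",i[:,:,::-1]);print(o["tcp_pos"],o["time_s"],o["grip_width"],np.abs(o["qvel"]).max())
print(proj(w,[.4057,.2015,.085]))
E
```

```text
[0.40551104 0.20309842 0.23115746] 1.475 0.5997051799405221 0.011437241872096937
[269.31599226 192.13610443]
```

View pics/w1.png

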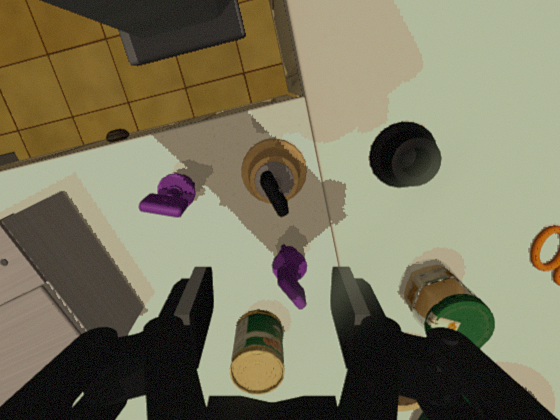

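The wrist view shows the black bow at about (274,193) on the wooden stand, with purple look-alikes at (170,200) and (290,272) and the black stand at (405,155). Zooming in on the bow for its heading.

```bash
python3 - <<'E'
from h import *
import pickle
o,w=pickle.load(open("w1.pkl","rb"));i=cv2.imread("pics/w1.png")
c=i[130:225,230:320];z=cv2.resize(c,None,fx=6,fy=6,interpolation=cv2.INTER_CUBIC)
z=np.clip(z.astype(float)*1.6,0,255).astype(np.uint8);cv2.imwrite("pics/w1c.png",z)
g=cv2.cvtColor(c,cv2.COLOR_BGR2GRAY);m=(g<50).astype(np.uint8)
n,l,st,ce=cv2.connectedComponentsWithStats(m);k=1+st[1:,4].argmax();print(st[k],ce[k]+[230,130])
pts=np.argwhere(l==k)[:,::-1].astype(np.float32)+[230,130]
r=cv2.minAreaRect(pts.astype(np.float32));print(r)
E
```

```text
[ 30  40  29  47 672] [273.91071429 192.62202381]
((274.3000183105469, 193.10000610351562), (47.85185241699219, 16.54690170288086), 63.43495178222656)
```

View pics/w1c.png

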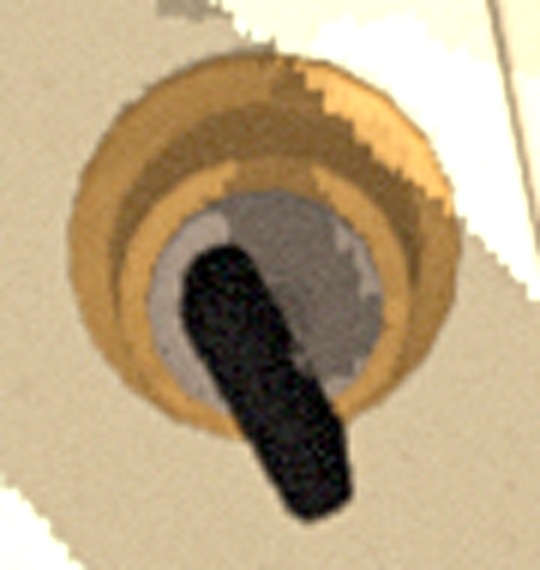

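```bash
python3 - <<'E'
from h import *
import pickle
o,w=pickle.load(open("w1.pkl","rb"))
f=lambda x,y:(230+x/6,130+y/6)
print("flange",plane(w,f(266,290),.046),"d",np.linalg.norm(plane(w,f(148,290),.046)-plane(w,f(384,290),.046)))
print("standtop",plane(w,f(266,298),.042),"foot",plane(w,f(266,243),0))
print("bow",plane(w,(274.2,193),.085))
M=R.from_quat(o["tcp_rot"]).as_matrix();key=plane(w,(274.2,193),.085)
for p,q,z in(((190,320),(285,510),.1),((268,275),(335,400),.1),((190,320),(285,510),.07),((268,275),(335,400),.07)):
    v=plane(w,f(*q),z)-plane(w,f(*p),z);print("head deg world",np.degrees(np.arctan2(v[1],v[0])),"in tool",np.degrees(np.arctan2(*(M.T@v)[[1,0]])),np.linalg.norm(v))
print("toolx heading",np.degrees(np.arctan2(M[1,0],M[0,0])), M.T@(key-o["tcp_pos"]))
E
```

```text
flange [0.40465862 0.20624782 0.046     ] d 0.03637609786839619
standtop [0.40686944 0.20575541 0.042     ] foot [0.40752657 0.20587345 0.        ]
bow [0.40734949 0.20525123 0.085     ]
head deg world 12.142634076053513 in tool 154.4864500007132 0.02887255125481117
head deg world 14.421717107974388 in tool 152.20736694883917 0.018925890464443502
head deg world 12.14263407605346 in tool 154.48645000071326 0.03203943293958479
head deg world 14.421717107974347 in tool 152.20736694883922 0.021001774072750855
toolx heading 166.6290901302996 [-0.00136417  0.00249783  0.14615716]
```

>>> {"name": "drive_tool", "arguments": {
  "deltas": [
    [[0, 0.003, 0, -0.22, 0.5], [0, 0.003, 0.05, -0.44, 0.5], [0, 0.003, 0.1, -0.595, 0.5], [0, 0.003, 0.18, -0.595, 0.5], [0, 0.003, 0.26, -0.595, 0.5], [0, 0.003, 0.31, -0.595, 0.5], [0, 0.003, 0.33, -0.595, 0.5], [0, 0.003, 0.33, -0.595, 0.5]]
  ],
  "force": 40
}}

```text
time_s: 2.52
tcp_pos: [0.4062, 0.2041, 0.0662]
tcp_rot: [-0.117, 0.993, -0.0, -0.0]
ft_force: [-0.3, 0.6, 0.1]
grip_width: 0.504
finger_force: 0.0
```

>>> {"name": "drive_tool", "arguments": {
  "deltas": [
    [[0, 0, 0, 0, 0.3], [0, 0, 0, 0, 0.2], [0, 0, 0, 0, 0.1], [0, 0, 0, 0, 0.0], [0, 0, 0, 0, 0], [0, 0, 0, 0, 0]]
  ],
  "force": 40
}}

```text
time_s: 3.28
tcp_pos: [0.4071, 0.2039, 0.067]
tcp_rot: [-0.116, 0.993, 0.0, 0.001]
ft_force: [-0.4, -0.1, 7.5]
grip_width: 0.111
finger_force: 39.1
```

```bash
python3 - <<'E'
from h import *
o=env.observe();print({k:np.round(v,4) for k,v in o.items()})
E
```

```text
{'time_s': np.float64(3.275), 'joint_positions': array([-0.6368,  0.4921,  0.0893,  2.1525, -0.0884,  0.499 ,  1.323 ]), 'qvel': array([ 0.0012, -0.0004,  0.001 ,  0.0006,  0.0013,  0.0012, -0.0006]), 'effort': array([ 2.06800e-01, -4.08611e+01,  2.13360e+00, -1.32199e+01,
        3.00000e-04, -2.99500e-01, -4.85000e-02]), 'tcp_pos': array([0.4071, 0.2039, 0.067 ]), 'tcp_rot': array([-1.160e-01,  9.932e-01,  3.000e-04,  6.000e-04]), 'ft_force': array([-0.3972, -0.0623,  7.5412]), 'wrist_torque': array([-0.0394,  0.2478,  0.0043]), 'finger_force': np.float64(39.14), 'grip_width': np.float64(0.1107)}
```

>>> {"name": "drive_tool", "arguments": {
  "deltas": [
    [[0, 0, -0.03, 0, 0], [0, 0, -0.07, 0, 0], [0, 0, -0.13, 0, 0], [0, 0, -0.22, 0, 0], [0, 0, -0.3, 0, 0], [0, 0, -0.36, 0, 0], [0, 0, -0.366, 0, 0], [0, 0, -0.366, 0, 0]]
  ]
}}

```text
time_s: 4.28
tcp_pos: [0.406, 0.2032, 0.2491]
tcp_rot: [-0.116, 0.993, -0.0, -0.0]
ft_force: [-0.4, -1.0, -0.7]
grip_width: 0.11
finger_force: 39.0
```

>>> {"name": "drive_tool", "arguments": {
  "deltas": [
    [[0.01, -0.06, 0, 0, 0], [0.025, -0.15, 0, 0, 0], [0.04, -0.24, 0, 0, 0], [0.055, -0.33, 0, 0, 0], [0.07, -0.42, 0, 0, 0], [0.09, -0.51, 0, 0, 0], [0.1, -0.58, 0, 0, 0], [0.107, -0.625, 0, 0, 0], [0.11, -0.638, 0, 0, 0], [0.11, -0.638, 0, 0, 0], [0.11, -0.638, 0, 0, 0], [0.11, -0.638, 0, 0, 0]]
  ]
}}

```text
time_s: 5.78
tcp_pos: [0.4265, -0.1187, 0.2492]
tcp_rot: [-0.117, 0.993, 0.0, -0.0]
ft_force: [-0.6, -0.2, -1.1]
grip_width: 0.111
finger_force: 39.1
```

```bash
python3 - <<'E'
from h import *
import pickle
o=env.observe();w=env.camera_params("wrist");i=env.snapshot("wrist")
pickle.dump((o,w),open("w2.pkl","wb"));i=i[:,:,::-1];cv2.imwrite("pics/w2.png",i);print(o["tcp_pos"],o["time_s"],o["grip_width"],np.abs(o["qvel"]).max(),o["ft_force"],o["wrist_torque"],o["joint_positions"])
u=proj(w,[.427,-.119,.104]).astype(int);print(u)
x0,y0=max(u[0]-90,0),max(u[1]-65,0);print(x0,y0)
cv2.imwrite("pics/w2c.png",cv2.resize(i[y0:y0+140,x0:x0+190],None,fx=4,fy=4,interpolation=cv2.INTER_CUBIC))
E
```

```text
[ 0.4265186  -0.11865653  0.24920683] 5.775 0.11148358218371826 0.005342826459728125 [-0.58686134 -0.18225633 -1.14387629] [0.00640856 0.03424763 0.03239776] [-0.20628614  0.15745536  0.41958993  2.05953167 -0.07951078  0.93982259
  2.06057736]
[270 191]
180 126
```

View pics/w2c.png

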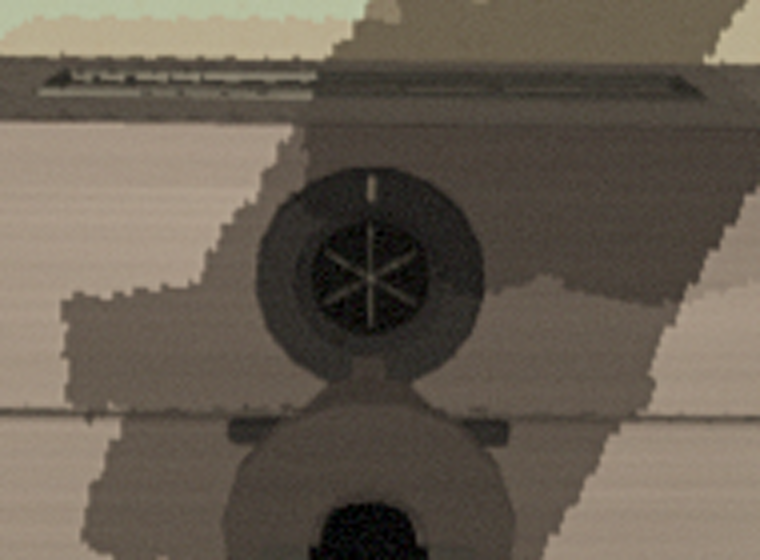

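The crop shows the collar centred at crop (370,277), i.e. pixel (272.5,195.2), with the front mark at crop (372,188). The dispenser front is parallel to the image rows, so the key is already nearly aligned. The key's flange spans crop x 222..514 with its front rim at y≈404, and the blade's front is at y≈355. Measuring the offsets.

```bash
python3 - <<'E'
from h import *
import pickle
o,w=pickle.load(open("w2.pkl","rb"));T=o["tcp_pos"];M=R.from_quat(o["tcp_rot"]).as_matrix()
f=lambda x,y:(180+x/4,126+y/4)
t=lambda p:(M.T@(p-T)*1000).round(1)
P=lambda x,y,z:plane(w,f(x,y),z)
L=P(370.5,277,.104);print("lock",L,t(L),"seal",t(P(370,279,.1)),"diam",np.linalg.norm(P(257,277,.104)-P(484,277,.104)),np.linalg.norm(P(370,168,.104)-P(370,387,.104)))
mk=P(372,188,.104);print("mark",t(mk), "front edge dir",t(P(740,123,.1))-t(P(20,123,.1)),"lid gap",t(P(740,416,.1))-t(P(20,411,.1)))
z0=T[2]+.0187-.043
print("flange front rim (expect x=+18.5)",t(P(368,403,z0)),"L/R",t(P(222,525,z0+.004)),t(P(514,525,z0+.004)))
print("blade front bottom (exp +11)",t(P(368,355,z0-.034)),"edges y +-2.5",t(P(353,358,z0-.034)),t(P(385,358,z0-.034)))
E
```

```text
lock [ 0.42933046 -0.11659346  0.104     ] [ -3.2   1.3 145.2] seal [ -4.8   1.2 149.2] diam 0.046788030986518785 0.04707871879726939
mark [ 15.5   1.6 145.2] front edge dir [  0.2 145.4   0. ] lid gap [ -1.  155.3   0. ]
flange front rim (expect x=+18.5) [16.4  0.7 24.3] L/R [  1.7 -17.3  20.3] [ 1.8 18.8 20.3]
blade front bottom (exp +11) [10.6  0.8 58.3] edges y +-2.5 [10.1 -1.4 58.3] [10.1  3.2 58.3]
```

>>> {"name": "drive_tool", "arguments": {
  "deltas": [
    [[-0.005, 0.0014, 0.03, 0, 0], [-0.005, 0.0014, 0.07, 0, 0], [-0.005, 0.0014, 0.11, 0, 0], [-0.005, 0.0014, 0.14, 0, 0], [-0.005, 0.0014, 0.15, 0, 0], [-0.005, 0.0014, 0.15, 0, 0], [-0.005, 0.0014, 0.15, 0, 0]]
  ]
}}

```text
time_s: 6.7
tcp_pos: [0.4293, -0.1184, 0.1748]
tcp_rot: [-0.116, 0.993, -0.0, 0.001]
ft_force: [-0.1, -0.3, -0.5]
grip_width: 0.111
finger_force: 39.1
```

```bash
python3 - <<'E'
from h import *
import pickle
o=env.observe();w=env.camera_params("wrist");i=env.snapshot("wrist")
pickle.dump((o,w),open("w3.pkl","wb"));i=i[:,:,::-1];cv2.imwrite("pics/w3.png",i);print(o["tcp_pos"],o["time_s"],o["ft_force"],o["wrist_torque"])
u=proj(w,[.4295,-.1166,.104]).astype(int);print(u)
x0,y0=u[0]-75,u[1]-65;print(x0,y0)
cv2.imwrite("pics/w3c.png",np.clip(1.5*cv2.resize(i[y0:y0+120,x0:x0+150],None,fx=5,fy=5,interpolation=cv2.INTER_CUBIC).astype(float),0,255))
E
```

```text
[ 0.4293147  -0.1184243   0.17481837] 6.7 [-0.11850277 -0.30258225 -0.53687279] [-0.04275597 -0.01357985  0.03822071]
[273 224]
198 159[ WARN:0@0.542] global loadsave.cpp:1063 imwrite_ Unsupported depth image for selected encoder is fallbacked to CV_8U.
```

View pics/w3c.png

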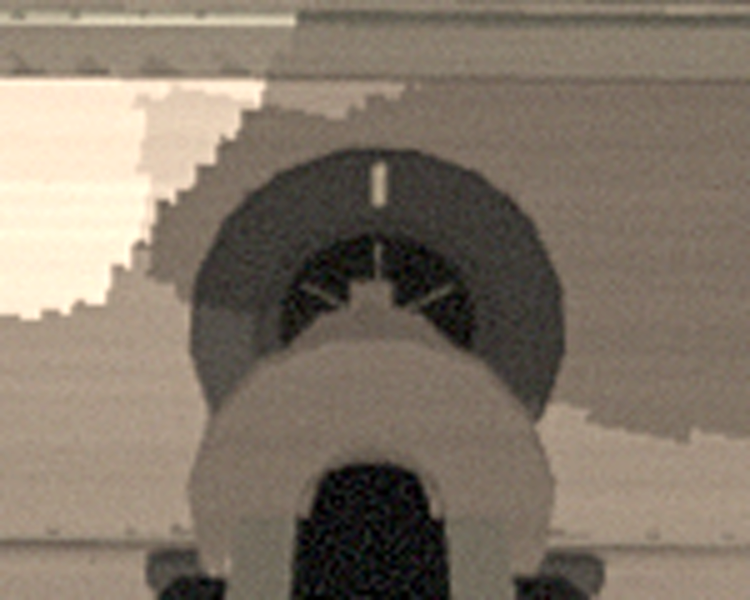

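```bash
python3 - <<'E'
from h import *
import pickle
o,w=pickle.load(open("w3.pkl","rb"));T=o["tcp_pos"];M=R.from_quat(o["tcp_rot"]).as_matrix()
f=lambda x,y:(198+x/5,159+y/5)
t=lambda p:(M.T@(p-T)*1000).round(1)
P=lambda x,y,z:plane(w,f(x,y),z)
print("collar L/R",t(P(193,320,.104)),t(P(565,320,.104)),"front(+24)",t(P(379,148,.104)),"mark(+20)",t(P(379,184,.104)),"bore front(16)",t(P(379,235,.1)), "front edge(x: lock+31-?)",t(P(379,77,.1)))
z0=T[2]+.0187-.043
print("flange rim(18.5)",t(P(371,340,z0)),"L/R",t(P(190,490,z0+.004)),t(P(552,490,z0+.004)))
print("blade(11) top/bot", t(P(371,280,z0-.034)),t(P(350,283,z0-.034)),t(P(393,283,z0-.034)),t(P(371,280,z0-.026)))
E
```

```text
collar L/R [  0.6 -21.4  70.8] [ 0.7 25.2 70.8] front(+24) [23.   1.9 70.8] mark(+20) [18.5  1.9 70.8] bore front(16) [10.6  1.9 74.8] front edge(x: lock+31-?) [30.9  1.9 74.8]
flange rim(18.5) [16.3  0.9 24.3] L/R [  1.9 -17.   20.3] [ 2.  18.8 20.3]
blade(11) top/bot [10.5  0.9 58.3] [10.1 -1.6 58.3] [10.1  3.5 58.3] [13.3  0.9 50.3]
```

>>> {"name": "drive_tool", "arguments": {
  "deltas": [
    [[-0.0006, 0.002, 0.01, 0.1, 0], [-0.0006, 0.002, 0.02, 0.2, 0], [-0.0006, 0.002, 0.028, 0.27, 0], [-0.0006, 0.002, 0.034, 0.27, 0], [-0.0006, 0.002, 0.038, 0.27, 0], [-0.0006, 0.002, 0.042, 0.27, 0], [-0.0006, 0.002, 0.042, 0.27, 0]]
  ]
}}

```text
time_s: 7.62
tcp_pos: [0.429, -0.1173, 0.1533]
tcp_rot: [-0.01, 1.0, -0.0, 0.0]
ft_force: [0.7, -0.5, -1.3]
grip_width: 0.112
finger_force: 39.0
```

>>> {"name": "drive_tool", "arguments": {
  "deltas": [
    [[0, 0, 0.002, 0, 0], [0, 0, 0.004, 0, 0], [0, 0, 0.006, 0, 0], [0, 0, 0.008, 0, 0], [0, 0, 0.008, 0, 0]]
  ]
}}

```text
time_s: 8.25
tcp_pos: [0.429, -0.1173, 0.1493]
tcp_rot: [-0.01, 1.0, -0.0, 0.0]
ft_force: [0.7, -0.3, -1.7]
grip_width: 0.111
finger_force: 39.0
```

>>> {"name": "drive_tool", "arguments": {
  "deltas": [
    [[0, 0, 0.002, 0, 0], [0, 0, 0.004, 0, 0], [0, 0, 0.006, 0, 0], [0, 0, 0.008, 0, 0], [0, 0, 0.008, 0, 0]]
  ]
}}

```text
time_s: 8.88
tcp_pos: [0.4289, -0.1173, 0.1452]
tcp_rot: [-0.01, 1.0, -0.0, 0.0]
ft_force: [1.4, -0.4, -1.1]
grip_width: 0.113
finger_force: 39.0
```

>>> {"name": "drive_tool", "arguments": {
  "deltas": [
    [[0, 0, 0.002, 0, 0], [0, 0, 0.004, 0, 0], [0, 0, 0.006, 0, 0], [0, 0, 0.008, 0, 0], [0, 0, 0.01, 0, 0], [0, 0, 0.012, 0, 0], [0, 0, 0.014, 0, 0], [0, 0, 0.016, 0, 0], [0, 0, 0.016, 0, 0]]
  ]
}}

```text
time_s: 10.0
tcp_pos: [0.4289, -0.1173, 0.1372]
tcp_rot: [-0.01, 1.0, -0.0, -0.0]
ft_force: [2.2, 0.2, -0.7]
grip_width: 0.111
finger_force: 39.0
```

>>> {"name": "drive_tool", "arguments": {
  "deltas": [
    [[-0.0015, 0, 0.002, 0, 0], [-0.0015, 0, 0.004, 0, 0], [-0.0015, 0, 0.005, 0, 0], [-0.0015, 0, 0.005, 0, 0]]
  ]
}}

```text
time_s: 10.5
tcp_pos: [0.4293, -0.1173, 0.1347]
tcp_rot: [-0.01, 1.0, 0.0, -0.0]
ft_force: [0.4, -0.7, 1.5]
grip_width: 0.112
finger_force: 39.1
```

Contact with the insert. I press about 1 mm more, then sweep clockwise.

>>> {"name": "drive_tool", "arguments": {
  "deltas": [
    [[0, 0, 0.002, 0, 0], [0, 0, 0.004, 0, 0], [0, 0, 0.004, 0, 0]]
  ]
}}

```text
time_s: 10.88
tcp_pos: [0.4295, -0.1173, 0.1327]
tcp_rot: [-0.01, 1.0, 0.0, -0.0]
ft_force: [-0.8, 0.6, 1.4]
grip_width: 0.11
finger_force: 39.1
```

>>> {"name": "drive_tool", "arguments": {
  "deltas": [
    [[0, 0, 0, 0.05, 0], [0, 0, 0, 0.1, 0], [0, 0, 0, 0.13, 0], [0, 0, 0, 0.13, 0]]
  ]
}}

```text
time_s: 11.38
tcp_pos: [0.4295, -0.1171, 0.1327]
tcp_rot: [0.041, 0.999, -0.0, -0.0]
ft_force: [0.6, 0.2, -0.9]
grip_width: 0.113
finger_force: 39.0
```

>>> {"name": "drive_tool", "arguments": {
  "deltas": [
    [[0, 0, 0.0015, 0, 0], [0, 0, 0.003, 0, 0], [0, 0, 0.003, 0, 0]]
  ]
}}

```text
time_s: 11.75
tcp_pos: [0.4295, -0.1173, 0.1312]
tcp_rot: [0.041, 0.999, 0.0, -0.0]
ft_force: [0.1, 0.1, -1.4]
grip_width: 0.109
finger_force: 39.0
```

>>> {"name": "drive_tool", "arguments": {
  "deltas": [
    [[0, 0, 0.002, 0, 0], [0, 0, 0.004, 0, 0], [0, 0, 0.004, 0, 0]]
  ]
}}

```text
time_s: 12.12
tcp_pos: [0.4297, -0.1173, 0.1296]
tcp_rot: [0.041, 0.999, 0.0, 0.0]
ft_force: [-1.7, 0.2, 4.3]
grip_width: 0.107
finger_force: 39.9
```

>>> {"name": "drive_tool", "arguments": {
  "deltas": [
    [[0, 0, 0.001, 0, 0], [0, 0, 0.002, 0, 0], [0, 0, 0.002, 0, 0]]
  ]
}}

```text
time_s: 12.5
tcp_pos: [0.4298, -0.1173, 0.1294]
tcp_rot: [0.041, 0.999, 0.0, 0.0]
ft_force: [-4.5, 1.6, 17.7]
grip_width: 0.109
finger_force: 41.5
```

>>> {"name": "drive_tool", "arguments": {
  "deltas": [
    [[0, 0, -0.001, 0, 0], [0, 0, -0.002, 0, 0], [0, 0, -0.002, 0, 0]]
  ]
}}

```text
time_s: 12.88
tcp_pos: [0.4297, -0.1173, 0.1296]
tcp_rot: [0.041, 0.999, 0.0, 0.0]
ft_force: [-2.2, 0.4, 6.5]
grip_width: 0.113
finger_force: 39.7
```

```bash
python3 - <<'E'
from h import *
import pickle
o=env.observe();w=env.camera_params("wrist");i=env.snapshot("wrist")
pickle.dump((o,w),open("w4.pkl","wb"));i=i[:,:,::-1];cv2.imwrite("pics/w4.png",i);print(o["tcp_pos"],o["time_s"],o["ft_force"],o["wrist_torque"])
u=proj(w,[.4295,-.1166,.104]).astype(int);print(u)
x0,y0=u[0]-65,u[1]-55;print(x0,y0)
cv2.imwrite("pics/w4c.png",np.clip(1.5*cv2.resize(i[y0:y0+100,x0:x0+130],None,fx=6,fy=6,interpolation=cv2.INTER_CUBIC).astype(float),0,255).astype(np.uint8))
E
```

```text
[ 0.42972292 -0.11727596  0.12955934] 12.875 [-2.23844916  0.42978603  6.54215453] [0.10416758 0.39593644 0.03930615]
[271 255]
206 200
```

View pics/w4c.png

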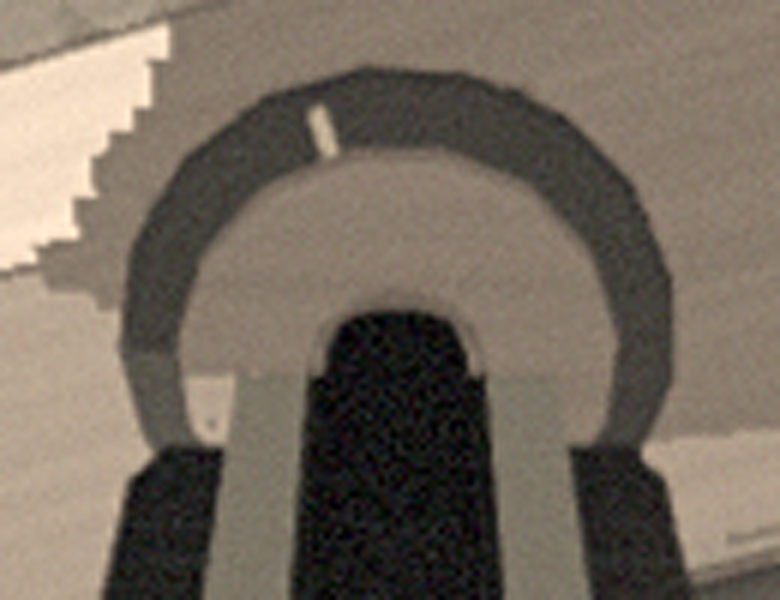

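The close crop shows the flange spanning x 180..614 and the collar 122..672. The scale ratio of 1.023 puts the flange top about 4 mm above the collar, so the key is fully home. Now turning anticlockwise.

>>> {"name": "drive_tool", "arguments": {
  "deltas": [
    [[0, 0, -0.0004, -0.05, 0], [0, 0, -0.0004, -0.1, 0], [0, 0, -0.0004, -0.15, 0], [0, 0, -0.0004, -0.2, 0], [0, 0, -0.0004, -0.2, 0]]
  ]
}}

```text
time_s: 13.55
tcp_pos: [0.4299, -0.1174, 0.1296]
tcp_rot: [-0.038, 0.999, -0.0, 0.0]
ft_force: [-0.1, -0.6, 4.5]
grip_width: 0.109
finger_force: 39.1
```

```bash
python3 - <<'E'
from h import *
o=env.observe();print(o["tcp_pos"],o["time_s"],o["ft_force"],o["wrist_torque"],o["finger_force"],o["joint_positions"][6])
E
```

```text
[ 0.42987125 -0.11736258  0.12960462] 13.55 [-0.07086451 -0.60327791  4.51482616] [-0.11240967 -0.08354411 -0.06360593] 39.0543857216835 2.03895593963947
```

>>> {"name": "drive_tool", "arguments": {
  "deltas": [
    [[0, 0, 0, -0.06, 0], [0, 0, 0, -0.12, 0], [0, 0, 0, -0.18, 0], [0, 0, 0, -0.24, 0], [0, 0, 0, -0.26, 0], [0, 0, 0, -0.26, 0], [0, 0, 0, -0.26, 0], [0, 0, 0, -0.26, 0], [0, 0, 0, -0.26, 0], [0, 0, 0, -0.26, 0]]
  ]
}}

```text
time_s: 14.8
tcp_pos: [0.4298, -0.1174, 0.1296]
tcp_rot: [-0.139, 0.99, -0.0, 0.0]
ft_force: [1.6, -2.2, 4.3]
grip_width: 0.11
finger_force: 39.3
```

```bash
python3 - <<'E'
from h import *
b0=cv2.imread("pics/b.png").astype(int)
o=env.observe();i=env.snapshot("side")[:,:,::-1];cv2.imwrite("pics/s2.png",i)
w=env.snapshot("wrist")[:,:,::-1];cv2.imwrite("pics/w5.png",w)
print(o["time_s"],o["ft_force"],o["wrist_torque"])
s=env.camera_params("side");
d=np.abs(i.astype(int)-b0).sum(2)
# lid region: front edge / centre of lid away from the arm
for y in(-.08,-.04,.0,.04,.08):
  ax=np.array([.973,.23]);ay=np.array([-.23,.973]);p=np.array([.4295,-.1168])+ax*.06+ay*y;u=proj(s,[*p,.1]).astype(int);print(u,d[u[1]-2:u[1]+3,u[0]-2:u[0]+3].mean())
cv2.imwrite("pics/s2c.png",np.hstack([cv2.resize(x[160:280,210:320].astype(np.uint8),None,fx=3.6,fy=3.6,interpolation=cv2.INTER_CUBIC) for x in(b0,i)]))
E
```

```text
14.8 [ 1.56343322 -2.22393302  4.28183976] [-0.40362806 -0.23529353 -0.09337972]
[285 225] 7.48
[276 219] 133.04
[267 213] 225.96
[259 208] 362.04
[250 202] 372.16
```

View pics/s2c.png

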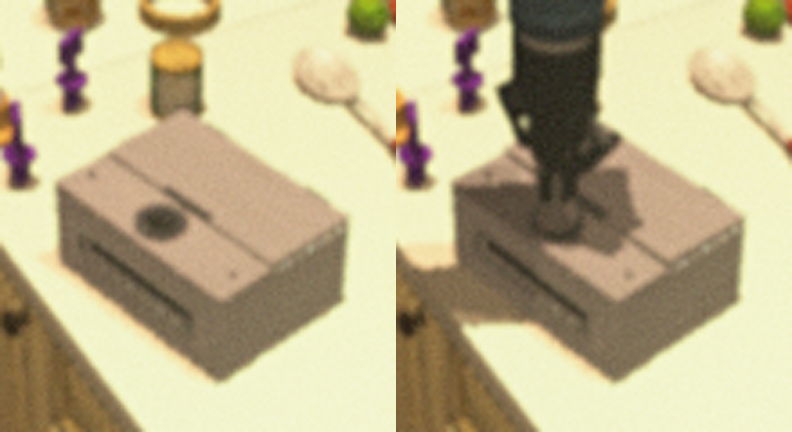

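The lid is still shut in the right-hand side view. The slot play and grip compliance lag behind the tool, so I turn further in small steps.

>>> {"name": "drive_tool", "arguments": {
  "deltas": [
    [[0, 0, 0, -0.05, 0], [0, 0, 0, -0.1, 0], [0, 0, 0, -0.14, 0], [0, 0, 0, -0.14, 0], [0, 0, 0, -0.14, 0], [0, 0, 0, -0.14, 0], [0, 0, 0, -0.14, 0], [0, 0, 0, -0.14, 0]]
  ]
}}

```text
time_s: 15.9
tcp_pos: [0.4297, -0.1173, 0.1296]
tcp_rot: [-0.194, 0.981, -0.0, 0.0]
ft_force: [1.1, -1.3, 5.6]
grip_width: 0.109
finger_force: 39.4
```

```bash
cat > chk.py <<'E'
from h import *
b0=cv2.imread("pics/w5.png").astype(int)
o=env.observe();w=env.snapshot("wrist")[:,:,::-1];s=env.snapshot("side")[:,:,::-1].astype(int)
print(o["time_s"],o["ft_force"],o["wrist_torque"],"side diff vs s2:")
d=np.abs(s-cv2.imread("pics/s2.png").astype(int)).sum(2)
print((d[185:260,225:310]>90).sum(),[ (d[y:y+15,225:310]>90).sum() for y in range(185,260,15)])
cv2.imwrite("pics/s3.png",s.astype(np.uint8));cv2.imwrite("pics/w6.png",w)
E
python3 chk.py
```

```text
15.9 [ 1.06193765 -1.27794365  5.64864293] [-0.33723196 -0.29518887 -0.03346208] side diff vs s2:
304 [np.int64(90), np.int64(76), np.int64(115), np.int64(20), np.int64(3)]
```

```bash
python3 - <<'E'
from h import *
c=env.camera_params("side");a=cv2.imread("pics/b.png");s2=cv2.imread("pics/s2.png");s3=cv2.imread("pics/s3.png")
ax=np.array([.973,.23]);ay=np.array([-.23,.973]);L=np.array([.4295,-.1168])
print("front-right lid corner shut/ajar",proj(c,[*(L+ax*.031-ay*.109),.1]),proj(c,[*(L+ax*.033-ay*.109),.121]))
u=proj(c,[*(L+ax*.031-ay*.09),.1]).astype(int);print(u)
for n,i in(("b",a),("s2",s2),("s3",s3)):
    g=cv2.cvtColor(i,cv2.COLOR_BGR2GRAY);print(n,[int(v) for v in g[u[1]-16:u[1]+10,u[0]-1:u[0]+2].mean(1)])
E
```

```text
front-right lid corner shut/ajar [285.17612828 233.95374904] [285.92038058 228.52364058]
[280 230]
b [179, 180, 178, 181, 176, 176, 177, 178, 176, 177, 177, 178, 180, 178, 170, 160, 153, 153, 170, 177, 178, 177, 172, 164, 135, 118]
s2 [175, 176, 176, 173, 175, 175, 175, 173, 174, 174, 176, 178, 178, 173, 156, 142, 138, 152, 170, 176, 179, 174, 175, 160, 138, 113]
s3 [173, 168, 169, 167, 167, 171, 173, 172, 166, 149, 130, 106, 103, 100, 103, 114, 132, 155, 170, 179, 177, 177, 175, 158, 137, 116]
```

The side image's grey profile at the lid's front edge now shows a dark gap of about 8 rows where the shut lid had 3. The lid is ajar. Releasing and retreating upwards.

>>> {"name": "drive_tool", "arguments": {
  "deltas": [
    [[0, 0, -0.0005, 0, 0.15], [0, 0, -0.0005, 0, 0.25], [0, 0, -0.0005, 0, 0.4], [0, 0, -0.0005, 0, 0.4], [0, 0, -0.0005, 0, 0.4]]
  ]
}}

```text
time_s: 16.62
tcp_pos: [0.4295, -0.1172, 0.1297]
tcp_rot: [-0.194, 0.981, 0.0, -0.0]
ft_force: [-0.4, -0.1, -0.3]
grip_width: 0.403
finger_force: 0.0
```

>>> {"name": "drive_tool", "arguments": {
  "deltas": [
    [[0, 0, -0.02, 0, 0.4], [0, 0, -0.05, 0, 0.4], [0, 0, -0.1, 0, 0.4], [0, 0, -0.17, 0, 0.4], [0, 0, -0.24, 0, 0.4], [0, 0, -0.26, 0, 0.4], [0, 0, -0.26, 0, 0.4], [0, 0, -0.26, 0, 0.4]]
  ]
}}

```text
time_s: 17.62
tcp_pos: [0.4288, -0.1171, 0.2588]
tcp_rot: [-0.194, 0.981, 0.0, -0.001]
ft_force: [0.7, -1.2, -1.4]
grip_width: 0.398
finger_force: 0.0
```

```bash
python3 - <<'E'
from h import *
o=env.observe();i=env.snapshot("wrist")[:,:,::-1];w=env.camera_params("wrist");cv2.imwrite("pics/w7.png",i)
c=env.camera_params("side");s=env.snapshot("side")[:,:,::-1];cv2.imwrite("pics/s4.png",s)
print(o["tcp_pos"],o["ft_force"],o["finger_force"],o["grip_width"],o["time_s"])
print("lid profile",cv2.cvtColor(s,cv2.COLOR_BGR2GRAY)[214:240,279:282].mean((1)).astype(int))
L=np.array([.4295,-.1168])
g=cv2.cvtColor(i,cv2.COLOR_BGR2GRAY);u=proj(w,[*L,.147]).astype(int);x0,y0=u[0]-50,u[1]-50
m=(g[y0:y0+100,x0:x0+100]<38).astype(np.uint8);n,l,st,ce=cv2.connectedComponentsWithStats(m)
for k in range(1,n):
    if st[k,4]>80:print("wrist dark",st[k],ce[k]+[x0,y0],plane(w,ce[k]+[x0,y0],.147))
E
```

```text
[ 0.42883059 -0.11706921  0.25883563] [ 0.71798882 -1.17508946 -1.42639105] 0.0 0.39810545163915323 17.625
lid profile [151 135 115 116 144 166 174 172 167 149 127 113 101 106 105 111 131 154
 171 176 177 178 173 162 138 116]
wrist dark [ 39   7  40  29 261] [281.2605364 172.2183908] [ 0.4038006  -0.11926906  0.147     ]
wrist dark [ 28  24  33  57 972] [268.34876543 211.40123457] [ 0.43466611 -0.11662216  0.147     ]
```

```bash
python3 - <<'E'
from h import *
L=np.array([.4295,-.1168]);o=env.observe()
for n in("wrist","side","scene"):
    c=env.camera_params(n);i=env.snapshot(n)[:,:,::-1];g=cv2.cvtColor(i,cv2.COLOR_BGR2GRAY);u=proj(c,[*L,.147]).astype(int)
    h=60 if n=="wrist" else 16;m=(g<30).astype(np.uint8);m[:u[1]-h]=0;m[u[1]+h:]=0;m[:,:u[0]-h]=0;m[:,u[0]+h:]=0
    if n=="wrist":
        m=cv2.morphologyEx(m,cv2.MORPH_OPEN,np.ones((5,5)))
    k,l,st,ce=cv2.connectedComponentsWithStats(m)
    yaw=np.radians(180+22.4);ax=np.array([np.cos(yaw),np.sin(yaw)]);ay=np.array([-ax[1],ax[0]])
    H=cv2.convexHull(np.array([proj(c,[*(L+a*.018*ax+b*.005*ay),z]) for a in(-1,1) for b in(-1,1) for z in(.132,.162)],np.float32)).reshape(-1,2)
    M=cv2.moments(H);print(n,"expected bbox",H.min(0).round(1),H.max(0).round(1),"cen",M["m10"]/M["m00"],M["m01"]/M["m00"],"area",M["m00"])
    for j in range(1,k):
        if st[j,4]>15:print("   seen",st[j,:2],st[j,:2]+st[j,2:4],ce[j].round(1),st[j,4])
E
```

```text
wrist expected bbox [263.5 176.4] [278.2 235.7] cen 270.8352123155735 206.03500318429545 area 846.8442181728315
   seen [263 179] [279 235] [270.9 207.1] 745
side expected bbox [249.1 202.9] [258.8 217.3] cen 253.93656276803807 210.10107740120284 area 95.6256460135337
scene expected bbox [293.8 196.3] [304.5 207.8] cen 299.1461103633664 202.01998598750245 area 94.71009085816331
   seen [296 198] [304 206] [299.6 201.6] 44
```

The bow is within a pixel of where an upright, fully home key must be, in both the wrist and scene views. Nothing touches the robot.

```bash
python3 -c "
from rig import env
print(env.close_job())"
```

```text
the job is handed in; nothing more can be done
None
```

The key is fully home and upright in the lock, the lid has sprung ajar, the gripper is released and clear of everything, and the job is handed in at about 18 s of the 72 s allowed; the hand-in call did not return the verdict.

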